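# Seat a cavity insert in the corner nest and hold it for clamping

### The job

Open the clamp jaw of the corner nest by turning its T-bar knob clockwise until it clicks over and stays open. Then put the cavity insert (the block with the pocket in its top) flat on the nest plate with its long side along the rear fence, press it home into the corner so that it bears on both fences at once, and finish while still holding it pressed there so that I can lock the jaw; leave everything else as it lies.

Things in the scene. Friction and masses are not known exactly. Their poses are not given: they have to be found in the camera images.
- nest: the corner nest: a fixed ground plate 132 x 150 x 16 mm lying on the table; origin under its centre, x to the rear fence, y to the left (from the robot), z up. Two low steel fences stand along its rear and right edges; their inner faces meet at corner. At the near left corner stands a cam housing with a black T-bar knob, and a slide with a brass jaw on the diagonal between
- cam_housing: dark steel round housing under the knob: 54 mm flange, 41 mm body, top 38 mm above the table; origin on the knob axis at the plate's top, axes as the nest. The cover over the slide beside it ends 30 mm from the knob axis and is 15 mm above the plate
- jaw_corner (a point): inner corner of the L-shaped brass clamp jaw (legs 15 mm long, top 11 mm above the plate), on the plate's top. Shut, it is at (13, -4) mm in the nest frame, in the way of the insert; open, at (-3, 12) mm, which leaves 9 mm beside a seated insert in x and y
- fence_rear: the rear fence, a steel bar 14 x 77 x 12 mm (12 mm above the plate) along the plate's y; its inner face looks to the nest's -x. Its body frame is that of nest
- fence_side: the side fence, a steel bar 56 x 14 x 12 mm (12 mm above the plate) along the plate's x; its inner face looks to the nest's +y. Its body frame is that of nest. Friction of the insert on plate and fences is about 0.6: pressed hard on one fence or on the plate, it needs a strong push to slide up to the other
- corner (a point): the point on the plate's top (16 mm above the table) where the planes of the two inner fence faces meet, at (48, -57, 16) mm in the nest frame; axes as the nest. Each fence is cut back 6 mm from here for relief
- seat (a point): the point on the plate's top where the origin of the cavity insert lies when it is fully home, at (27, -27, 16) mm in the nest frame
- knob_grip (a point): centre of the knob's bar grip, on the vertical knob axis, 55.5 mm above the table, at (-34, 43) mm in the nest frame. The bar is 48 mm long (this point's x), 12 mm thick (its y) and 22 mm high (top 66.5 mm, underside 44.5 mm above the table); grip it across the 12 mm from above
- cam_knob (a joint): angle of the knob, 0 = jaw shut, 1.2 rad = jaw open (stop), growing clockwise seen from above. At 0 the bar points 0.6 rad counterclockwise of the nest's x axis. An over-centre spring makes it snap: it resists with about 0.25 N m at first, less towards the dead point at 0.6 rad; let go before that it springs back to 0, past it it clicks over to 1.2 and stays
- cavity_insert: the cavity insert: grey steel block 42 x 60 x 28 mm (x, y, z) with a shallow rectangular pocket in the top and a hole in its side, about 0.5 kg, lying on the table with its pocket up; origin in the middle of its underside. Grip it across the 42 mm, high enough for the fingertips to clear the 12 mm fences. Either way round will do in the nest
- core_insert: bystander: grey steel block 38 x 64 x 32 mm with a raised core on top; origin in the middle of its underside. It and the cavity insert swap places
- guide_bush: bystander: bronze flanged bush 39 mm across, 42 mm high, standing beyond the nest
- hex_key: bystander: black L-shaped hex key 46 x 116 x 10 mm lying between the vise and the toggle clamp, whose red handle stands 145 mm high at about x 0.47, y -0.14 m
- oil_stone: bystander: dark oil stone 26 x 100 x 13 mm lying beyond the toggle clamp. Behind it rises a stack of plates, 0.33 m high, from x 0.575 m on, y -0.10 to -0.50 m: carry the insert round in front of it
Things that resemble listed ones, but are neither listed nor needed, are in the scene too. What is shaped like the cavity_insert but orange or yellow is not meant.

How it is judged:
On the way, in this order (a step that is already met when the one before it is completed fails the run):
1. the knob has clicked over and the jaw is open (value of joint cam_knob above 1 rad), for 0.3 s.
2. the cavity insert lies in the nest, bearing on both fences (contact force between cavity_insert and fence_rear above 2 N and contact force between cavity_insert and fence_side above 2 N and horizontal distance between cavity_insert and seat below 0.004 m), for 0.2 s.
At the end, for the whole second after the job is handed in: Knob past its click (over 1.0 rad). Insert at rest, flat on the plate (within 2.5 mm, tilt under 0.05 rad, pocket up), long side along the rear fence within 0.04 rad, origin within 4 mm of the seat, pressed with over 2 N on each fence, the fingers still pressing on it (over 2 N) (all of step 2 and value of joint cam_knob above 1 rad and contact force between the fingers and cavity_insert above 2 N and angle between the y axis of cavity_insert and the y axis of nest, either way round below 0.04 rad and z of cavity_insert in the frame of seat below 0.0025 m and angle between cavity_insert's own z axis and vertical below 0.05 rad and linear speed of cavity_insert below 0.01 m/s); the arm keeps its last pose, push and grip.
It fails at once if a bystander is pushed away from where it lies (over 20 mm) (distance of any of core_insert, guide_bush, hex_key, oil_stone from where it was at the start of the episode above 0.02 m).
It also fails if it takes over 72 s, if anything falls off the work surface, if the arm or the gripper's body presses on something with over 40 N, if the wrist force passes 120 N, or if a joint passes its speed limit or range.

### The arm

A 7-joint arm with a two-finger parallel gripper is mounted at the origin on the work surface; the furniture and walls round the work are solid. World frame = base frame: x ahead of the robot, y to its left, z up, the work surface at z = 0. Lengths are in m, angles in rad, forces in N, time in s.
With the tool pointing down it reaches from about 0.425 to 0.925 m from the base axis. Payload 6.8 kg.
Tool frame: the origin (TCP) lies between the finger pads; the fingertips stand 22 mm ahead of it and the grasp point (between the pads) lies 3 mm ahead of it; z points along the fingers, y is the direction in which the jaws open and shut (so a half turn about z gives the same grasp; the last joint's range is limited). The gripper opens to 85 mm and grips with 20 to 120 N. Pads are 22 mm wide; open, the fingers measure 114 mm over their backs; the gripper's body (76 mm by 85 mm) begins 54 mm behind the grasp point. The pads swing forward as they close: fully open they stand 13 mm farther back than shut.
Start: joints at [-0.108, 0.477, 0.022, 1.555, -0.011, 1.109, -0.083], TCP at [0.675, 0, 0.253] pointing down, gripper open.
Joint ranges: [-2.96, 2.96], [-0.34, 2.1], [-1.41, 1.46], [0.24, 2.44], [-1.37, 4.51], [0.17, 1.92], [-2.96, 2.96]. Speed limits (rad/s): [2.39, 2.39, 3.14, 3.14, 3.14, 3.14, 3.14].

### API

Orientations are given as a unit quaternion [w, x, y, z].
In Python, from station import bot gives the robot as it stands. The module is installed in compiled form; this text tells all that it offers.
- The arm moves only by the tool drive_tool, never from a script. Its argument "series" is one flat list of numbers, 7 for each row, row after row: the opening, from -1 (shut) to 1 (fully open), then the shift along the tool's x, y, z in mm, then the turn, a rotation vector about the tool's x, y, z in rad. In form: [jaw, x, y, z, wx, wy, wz, jaw, x, y, z, wx, wy, wz, ...]. A call has 1 to 12 rows; each row shifts and turns the commanded pose from where the row before left it, along the tool's axes as they then stand; what a row does not reach is not made up. A row lasts 1/8 s, in which the tool goes at most 62.5 mm and 10.7 degrees, less where a joint would pass 70% of its speed; a pose out of reach is approached as far as the arm can. A call with a gripper value outside its range is refused whole. The fingers move at their own pace and stop on an object; "force" is the grip in N (left out, the last holds). Time passes only in rows, so rows that do not move let the fingers close. It gives the time, the measured TCP pose, the force and the opening at its end, in the units of the state.
- bot.get_obs(): the state, without advancing time (a new reading comes with each control period).
- bot.read_camera(name): name is "scene" or "side" or "wrist"; returns a dict with "pixels" (420x560x3 uint8, blue, green, red), "camera_matrix" (3x3 intrinsics, pixels), "rvec" (rotation vector, rad) and "tvec" (3), from world to camera coordinates, as OpenCV has them. Camera axes: x right, y down, z forward; pixel columns grow to the right and rows downward; lengths in m; the calibration is good to about 2 mm. The wrist camera is an equidistant fisheye: a pixel r from the principal point sees the ray r / f radians off the axis. A picture is of the moment at which its call begins. There is no depth.
- bot.hand_in(): hands the job in, once; it reports no verdict.
The state is a dict: "t": time; "q": joint angles; "joint_vel": joint speeds; "joint_torque": joint torques, N m; "eef_pos": TCP position; "tool_rot": TCP orientation; "contact_force": force on the tool from outside, world axes, zero at the start; "torque": the same for the moment, N m; "gripper_width": opening from 0.0 (shut) to 1.0 (fully open).
Only numpy, scipy, OpenCV 4.12 (cv2) and the standard library are available. Lean on these libraries where they do the work, as an engineer would, in place of code of your own. Each camera call takes 0.05 s, during which the arm holds its last target. There are 200 camera calls.

## Working session

There is one attempt and no reset: what is moved stays moved. The work goes in short steps, Python scripts to look and compute and a tool call to move; the robot and the scene stay as the last step left them, time stands still between calls to the robot, and variables do not carry over. Pictures are saved under pics/ and viewed, about 8 in all and at most 12, crops included, and the job is handed in when it is done.

Besides the shell and the picture viewer there is one more tool, called in YAML: its name, and indented under it one key for each argument. drive_tool: Moves the arm, as the interface text tells. Its arguments: {"type":"object","properties":{"series":{"type":"array"},"force":{"type":"number"}},"required":["series"]}

```bash
mkdir -p pics; cat > h.py <<'E'
import numpy as np, cv2
from station import bot
from scipy.spatial.transform import Rotation as R
def cam(n,save=None):
    c=bot.read_camera(n)
    if save: cv2.imwrite('pics/'+save+'.png',c['pixels'])
    return c
def ray(c,u,v,fish=False):
    K=np.array(c['camera_matrix']); x=(u-K[0,2])/K[0,0]; y=(v-K[1,2])/K[1,1]
    if fish:
        r=np.hypot(x,y); d=np.array([np.sin(r)*x/max(r,1e-9),np.sin(r)*y/max(r,1e-9),np.cos(r)])
    else: d=np.array([x,y,1.])
    Rm=cv2.Rodrigues(np.array(c['rvec'],float))[0]; t=np.array(c['tvec'],float).ravel()
    return -Rm.T@t, Rm.T@d
def at(c,u,v,z,fish=False):
    o,d=ray(c,u,v,fish); return o+d*(z-o[2])/d[2]
def proj(c,p,fish=False):
    K=np.array(c['camera_matrix']); Rm=cv2.Rodrigues(np.array(c['rvec'],float))[0]
    q=Rm@np.array(p)+np.array(c['tvec'],float).ravel()
    if fish:
        th=np.arctan2(np.hypot(q[0],q[1]),q[2]); h=np.hypot(q[0],q[1]); x,y=th*q[0]/h,th*q[1]/h
    else: x,y=q[0]/q[2],q[1]/q[2]
    return K[0,0]*x+K[0,2],K[1,1]*y+K[1,2]
E
python3 - <<'E'
from h import *
import pickle
d={}
for n in ['scene','side','wrist']:
    d[n]=cam(n,n+'0'); 
    o,r=ray(d[n],280,210,n=='wrist');print(n,o,r)
pickle.dump(d,open('c0.pkl','wb'))
print(bot.get_obs())
a=d['scene']['pixels'];b=d['wrist']['pixels']
E
```

```text
scene [-0.17751493 -0.58424477  0.9723483 ] [ 0.53546483  0.36855234 -0.75996998]
side [ 0.47882945 -1.31543128  0.53307069] [-0.02587729  0.92675514 -0.37481119]
wrist [0.67496934 0.07808778 0.37280966] [-0.00594921 -0.30712937 -0.95164918]
{'t': 0.15, 'q': array([-0.10809695,  0.47759534,  0.02238607,  1.55617989, -0.01146796,
        1.10929649, -0.08309733]), 'joint_vel': array([-1.12333994e-04, -2.92867479e-03,  1.28724473e-04, -4.49607965e-03,
        3.41882366e-04,  2.27428774e-03,  8.73297043e-05]), 'joint_torque': array([ 1.55385478e-03, -5.96924365e+01,  1.60940632e+00, -2.81490952e+01,
        1.26662746e-02,  6.56643446e-03,  5.58682734e-05]), 'eef_pos': array([ 6.74596897e-01, -3.67736205e-05,  2.52578567e-01]), 'tool_rot': array([-4.25589314e-04,  7.07107631e-01,  7.07105609e-01, -5.24343712e-04]), 'contact_force': array([-0.10081754, -0.04358061, -1.14870501]), 'torque': array([-0.02498492,  0.01544957,  0.01947141]), 'gripper_width': 0.9996487576467066}
```

View pics/scene0.png

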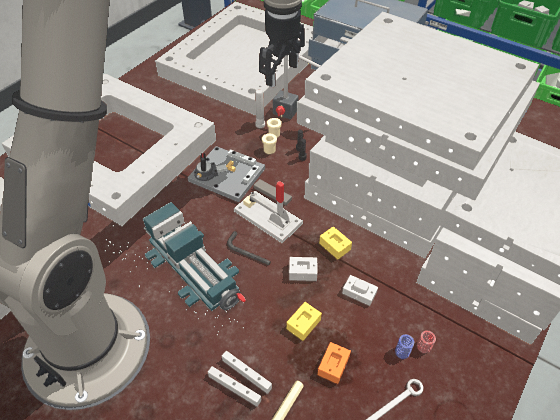

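View pics/wrist0.png

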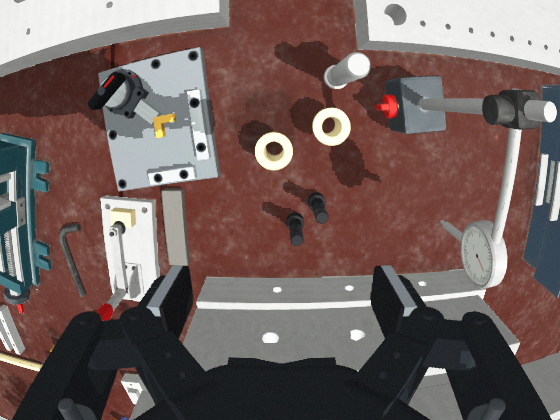

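```bash
python3 - <<'E'
from h import *
a=cv2.imread('pics/scene0.png');b=cv2.imread('pics/wrist0.png')
cv2.imwrite('pics/wc.png',cv2.resize(b[40:190,90:225],None,fx=4,fy=4,interpolation=cv2.INTER_CUBIC))
cv2.imwrite('pics/sc.png',cv2.resize(a[245:315,280:385],None,fx=7,fy=7,interpolation=cv2.INTER_CUBIC))
E
```

```text
(no output)
```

View pics/wc.png

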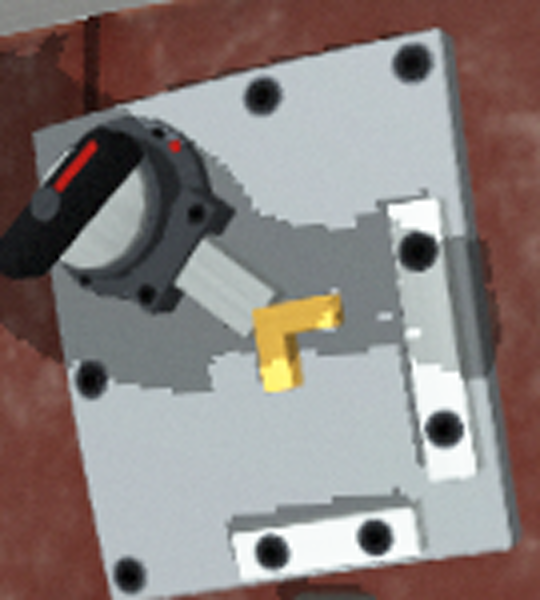

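View pics/sc.png

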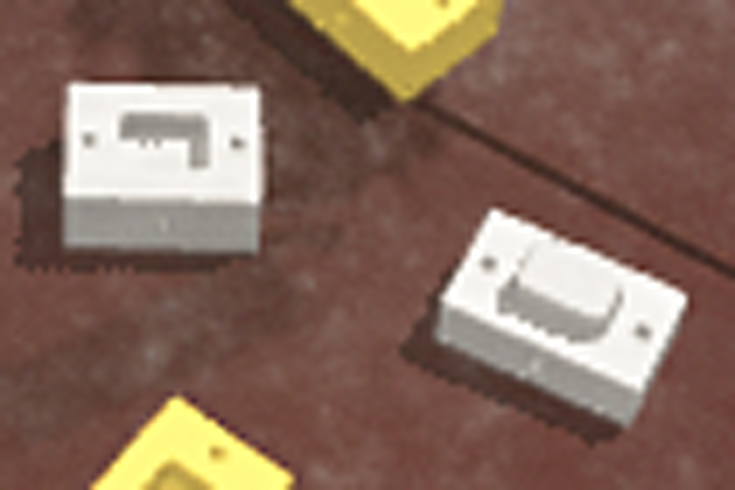

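```bash
python3 - <<'E'
from h import *
import pickle
from scipy.optimize import least_squares
d=pickle.load(open('c0.pkl','rb'));w=d['wrist'];s=d['scene']
M=np.array([(-66,75,16),(66,75,16),(66,-75,16),(-66,-75,16),(48,26,28),(48,-51,28),(42,-57,28),(-14,-57,28)])/1e3
C=np.array([(33,133),(440,29),(512,549),(112,600),(390,203),(428,480),(415,505),(232,532)])/4-.375+[90,40]
W=np.array([at(w,u,v,m[2],True) for (u,v),m in zip(C,M)])
def fit(M,W):
    f=lambda p:np.ravel(R.from_euler('z',p[2]).apply(M)[:,:2]+p[:2]-W[:,:2])
    r=least_squares(f,[*W[:,:2].mean(0),0.1]);return r.x,f(r.x).reshape(-1,2)*1e3
p,e=fit(M,W);print('nest',p,e.round(1))
T=lambda q:R.from_euler('z',p[2]).apply(np.array(q))+[p[0],p[1],0]
print('knob',T([-.034,.043,.0555]),'seat',T([.027,-.027,.016]))
C=np.array([(68,85),(262,87),(263,198),(62,196)])/7-.43+[280,245]
W=np.array([at(s,u,v,.028) for u,v in C]);print(W)
c=W.mean(0);print('ins',c,[np.linalg.norm(W[i]-W[i-1]) for i in range(4)])
a=W[1]-W[0]+W[2]-W[3];print('long dir',np.arctan2(a[1],a[0]))
C=np.array([(490,208),(688,297),(640,392),(440,308)])/7-.43+[280,245]
W=np.array([at(s,u,v,.032) for u,v in C]);print('core',W.mean(0));a=W[1]-W[0]+W[2]-W[3];print('long dir',np.arctan2(a[1],a[0]))
E
```

```text
nest [0.52857603 0.06947197 0.11397051] [[-0.2  1.4]
 [ 0.7  1.2]
 [ 0.7  0.1]
 [-0.2 -1.7]
 [-0.4 -0.1]
 [ 0.4 -0.4]
 [-0.7 -0.1]
 [-0.3 -0.3]]
knob [0.48990648 0.10832639 0.0555    ] seat [0.55847141 0.04571769 0.016     ]
[[ 0.38978158 -0.21890169  0.028     ]
 [ 0.42357225 -0.26868209  0.028     ]
 [ 0.38891264 -0.29082302  0.028     ]
 [ 0.35469756 -0.24047028  0.028     ]]
ins [ 0.38924101 -0.25471927  0.028     ] [np.float64(0.04118363991567803), np.float64(0.06016557832679774), np.float64(0.04112796120068938), np.float64(0.060877500973341984)]
long dir -0.974198855516132
core [ 0.40675074 -0.38422829  0.032     ]
long dir -1.4537604924704879
```

drive_tool:
  series: [0, 27, -46, 5, 0, 0, 0, 0, 27, -46, 5, 0, 0, 0, 0, 27, -46, 10, 0, 0, 0, 0, 27, -46.5, 10, 0, 0, 0, 0, 0, 0, 15, 0, 0, 0.171, 0, 0, 0, 15, 0, 0, 0.171, 0, 0, 0, 20, 0, 0, 0.171, 0, 0, 0, 20, 0, 0, 0.171, 0, 0, 0, 20, 0, 0, 0.173, 0, 0, 0, 0, 0, 0, 0, 0, 0, 0, 0, 0, 0, 0]
  force: 80

```text
t: 1.52
eef_pos: [0.4908, 0.1082, 0.1338]
tool_rot: [0.0, 0.936, 0.351, 0.0]
contact_force: [0.1, -0.1, 0.1]
gripper_width: 0.498
```

```bash
cat >> h.py <<'E'
N=np.array([0.52858,0.06947,0.11397])
def T(q): return R.from_euler('z',N[2]).apply(np.array(q))+[N[0],N[1],0]
E
python3 - <<'E'
from h import *
c=cam('wrist'); o=bot.get_obs(); print(o['eef_pos'],o['q'][6],o['gripper_width'])
im=c['pixels'].copy()
k=T([-.034,.043,.0665])
for a,b in [(24,6),(24,-6),(-24,-6),(-24,6)]:
    p=T([-.034,.043,0.0665])+R.from_euler('z',N[2]+.6).apply([a/1e3,b/1e3,0])
    cv2.circle(im,tuple(int(round(x)) for x in proj(c,p,True)),2,(0,255,0),-1)
cv2.imwrite('pics/w1.png',im)
E
```

```text
[0.49105307 0.10818643 0.1340736 ] -1.1479260394385962 0.4999448229569798
```

View pics/w1.png

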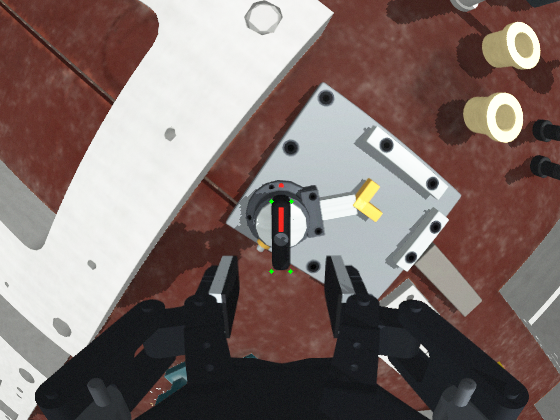

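The green model corners fall on the bar (about (281,237), within 1–2 px), so the knob pose holds. Going down and gripping it.

drive_tool:
  series: [0, 0, 0, 25, 0, 0, 0, 0, 0, 0, 25, 0, 0, 0, 0, 0, 0, 20, 0, 0, 0, 0, 0, 0, 0, 0, 0, 0, -1, 0, 0, 0, 0, 0, 0, -1, 0, 0, 0, 0, 0, 0, -1, 0, 0, 0, 0, 0, 0, -1, 0, 0, 0, 0, 0, 0]
  force: 80

```text
t: 2.58
eef_pos: [0.4922, 0.1094, 0.0672]
tool_rot: [-0.001, 0.937, 0.35, 0.002]
contact_force: [-7.7, 1.2, 28.3]
gripper_width: 0.12
```

drive_tool:
  series: [-0.4, 0, 0, 0, 0, 0, 0, -0.4, 0, 0, -3, 0, 0, 0, -0.4, 0, 0, 0, 0, 0, 0, -1, 0, 0, 0, 0, 0, 0, -1, 0, 0, 0, 0, 0, 0, -1, 0, 0, 0, 0, 0, 0]
  force: 80

```text
t: 3.32
eef_pos: [0.491, 0.1086, 0.0675]
tool_rot: [-0.0, 0.937, 0.35, 0.001]
contact_force: [-3.5, 0.8, 15.4]
gripper_width: 0.118
```

drive_tool:
  series: [-1, 0, 0, 0, 0, 0, 0.12, -1, 0, 0, 0, 0, 0, 0.12, -1, 0, 0, 0, 0, 0, 0.12, -1, 0, 0, 0, 0, 0, 0.12, -1, 0, 0, 0, 0, 0, 0.12, -1, 0, 0, 0, 0, 0, 0.12, -1, 0, 0, 0, 0, 0, 0.12, -1, 0, 0, 0, 0, 0, 0.12, -1, 0, 0, 0, 0, 0, 0.12, -1, 0, 0, 0, 0, 0, 0.1, -1, 0, 0, 0, 0, 0, 0, -1, 0, 0, 0, 0, 0, 0]

```text
t: 4.82
eef_pos: [0.4913, 0.1061, 0.0675]
tool_rot: [0.0, 0.973, -0.232, 0.001]
contact_force: [-3.5, -6.2, 17.4]
gripper_width: 0.123
```

drive_tool:
  series: [0, 0, 0, 0, 0, 0, 0, 0, 0, 0, 0, 0, 0, 0, 0, 0, 0, 0, 0, 0, 0, 0, 0, 0, -10, 0, 0, 0, 0, 0, 0, -50, 0, 0, 0, 0, 0, 0, -55, 0, 0, 0, 0, 0, 0, -55, 0, 0, 0, 0, 0, 0, 0, 0, 0, 0]

```text
t: 5.82
eef_pos: [0.493, 0.1085, 0.2409]
tool_rot: [-0.003, 0.973, -0.231, 0.003]
contact_force: [-0.8, 0.5, -0.2]
gripper_width: 0.501
```

```bash
python3 - <<'E'
from h import *
c=cam('wrist','w2'); s=cam('scene','s2');o=bot.get_obs(); print(o['eef_pos'],o['q'],o['gripper_width'])
im=c['pixels'].copy()
for x,y in [(13,-4),(-3,12)]:
    cv2.circle(im,tuple(int(round(v)) for v in proj(c,T([x/1e3,y/1e3,.027]),True)),2,(0,255,0),-1)
cv2.imwrite('pics/w2.png',im)
t=R.from_quat(o['tool_rot'],scalar_first=True).as_matrix()
print(t.round(3))
print('ins delta tool', t.T@(np.array([.3892,-.2547,o['eef_pos'][2]])-o['eef_pos'])*1e3)
E
```

```text
[0.49040966 0.10820278 0.23694512] [-0.80905409  0.22508873  0.54709523  2.0087099  -0.14490365  0.9435763
 -2.22463356] 0.4974922961369929
[[ 0.893 -0.449  0.001]
 [-0.449 -0.893  0.001]
 [ 0.    -0.001 -1.   ]]
ins delta tool [ 72.59921196 369.69031509  -0.4961424 ]
```

View pics/w2.png

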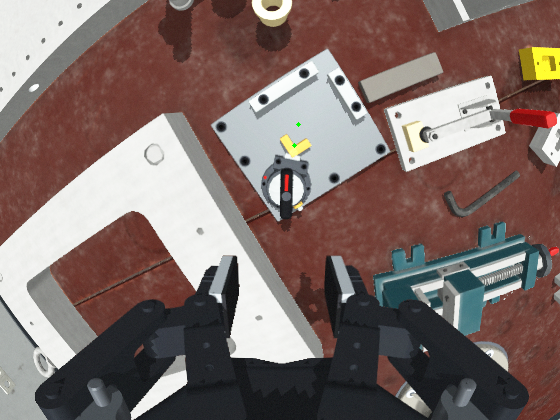

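Jaw corner now sits on the lower green dot (294,146): it is open with the knob bar straight in line. Off to the insert.

drive_tool:
  series: [0.5, 10.4, 52.8, 0, 0, 0, 0, 0.5, 10.4, 52.8, 0, 0, 0, 0, 0.5, 10.4, 52.8, 0, 0, 0, 0, 0.5, 10.4, 52.8, 0, 0, 0, 0, 0.5, 10.4, 52.8, 0, 0, 0, 0, 0.5, 10.4, 52.8, 0, 0, 0, 0, 0.5, 10.4, 52.8, 0, 0, 0, 0, 0.5, 0, 0, 0, 0, 0, -0.1755, 0.5, 0, 0, 0, 0, 0, -0.1755, 0.5, 0, 0, 0, 0, 0, -0.1755, 0.5, 0, 0, 0, 0, 0, -0.1755, 0.5, 0, 0, 0, 0, 0, -0.1755]
  force: 90

```text
t: 7.42
eef_pos: [0.3883, -0.2543, 0.2349]
tool_rot: [-0.001, 0.978, 0.207, -0.002]
contact_force: [-0.0, 0.4, -0.4]
gripper_width: 0.753
```

drive_tool:
  series: [0.5, 0, 0, 0, 0, 0, -0.1755, 0.5, 0, 0, 0, 0, 0, -0.1755, 0.5, 0, 0, 0, 0, 0, -0.1755, 0.5, 0, 0, 0, 0, 0, -0.1755, 0.5, 0, 0, 0, 0, 0, -0.1755, 0.5, 0, 0, 0, 0, 0, -0.1755, 0.5, 0, 0, 0, 0, 0, -0.1755, 0.5, 0, 0, 0, 0, 0, -0.1755, 0.5, 0, 0, 0, 0, 0, -0.1755, 0.5, 0, 0, 0, 0, 0, -0.1755, 0.5, 0, 0, 0, 0, 0, 0, 0.5, 0, 0, 0, 0, 0, 0]

```text
t: 8.93
eef_pos: [0.3889, -0.2547, 0.2356]
tool_rot: [-0.001, 0.47, 0.883, -0.0]
contact_force: [-0.1, -0.3, -0.6]
gripper_width: 0.75
```

```bash
python3 - <<'E'
from h import *
import pickle
c=cam('wrist');o=bot.get_obs(); print(o['eef_pos'],o['q'],o['gripper_width'])
pickle.dump(c,open('c3.pkl','wb'))
im=c['pixels'].copy()
p=np.array([.3892,-.2547,.028])
for a,b in [(30,21),(30,-21),(-30,-21),(-30,21)]:
    q=proj(c,p+R.from_euler('z',2.167).apply([a/1e3,b/1e3,0]),True);print(q)
u,v=[int(x) for x in proj(c,p,True)]
x0,y0=max(u-70,0),max(v-52,0);print(x0,y0)
cv2.imwrite('pics/w3.png',cv2.resize(im[y0:y0+105,x0:x0+140],None,fx=5,fy=5,interpolation=cv2.INTER_CUBIC))
t=R.from_quat(o['tool_rot'],scalar_first=True).as_matrix();print(t.round(3))
E
```

```text
[ 0.38902989 -0.25470876  0.2357567 ] [ 0.05359281  0.14967149  0.4365892   2.08133065 -0.07860749  0.92719106
  1.12585047] 0.7491931244768252
(np.float64(260.5097274251608), np.float64(156.26871452617596))
(np.float64(301.82814197393526), np.float64(156.08729213325535))
(np.float64(301.1826439491072), np.float64(212.207662838488))
(np.float64(261.6823856038697), np.float64(212.36616603383433))
211 132
[[-0.559  0.829 -0.001]
 [ 0.829  0.559  0.   ]
 [ 0.001 -0.001 -1.   ]]
```

View pics/w3.png

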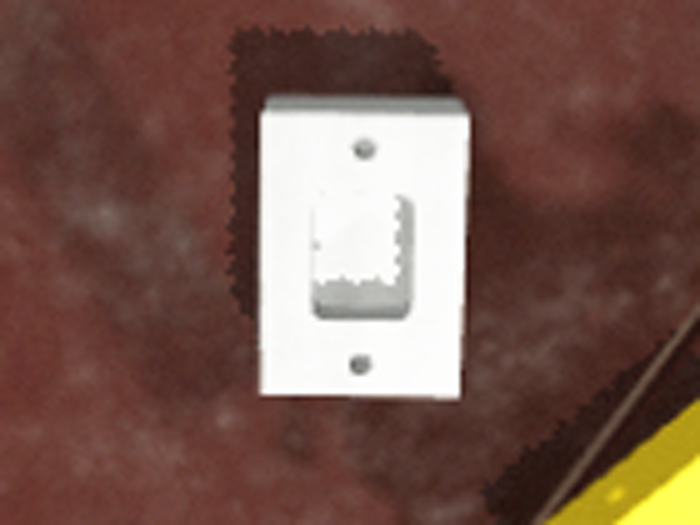

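drive_tool:
  series: [0.5, 1.5, 1, 50, 0, 0, 0, 0.5, 0, 0, 50, 0, 0, 0, 0.5, 0, 0, 50, 0, 0, 0, 0.5, 0, 0, 30, 0, 0, 0, 0.5, 0, 0, 20.5, 0, 0, 0, 0.5, 0, 0, 0, 0, 0, 0, -1, 0, 0, 0, 0, 0, 0, -1, 0, 0, 0, 0, 0, 0, -1, 0, 0, 0, 0, 0, 0, -1, 0, 0, 0, 0, 0, 0, -1, 0, 0, 0, 0, 0, 0]
  force: 90

```text
t: 10.35
eef_pos: [0.3899, -0.2534, 0.0372]
tool_rot: [0.001, 0.469, 0.883, 0.0]
contact_force: [-1.7, 0.5, 6.1]
gripper_width: 0.464
```

drive_tool:
  series: [-1, 0, 0, -40, 0, 0, 0, -1, 0, 0, -60, 0, 0, 0, -1, 0, 0, -60, 0, 0, 0, -1, 0, 0, -40, 0, 0, 0, -1, 22.7, 43.6, 0, 0, 0, 0, -1, 22.7, 43.6, 0, 0, 0, 0, -1, 22.7, 43.6, 0, 0, 0, 0, -1, 22.7, 43.6, 0, 0, 0, 0, -1, 22.7, 43.6, 0, 0, 0, 0, -1, 22.7, 43.6, 0, 0, 0, 0, -1, 22.7, 43.6, 0, 0, 0, 0]

```text
t: 11.72
eef_pos: [0.5529, 0.051, 0.2362]
tool_rot: [0.0, 0.469, 0.883, 0.0]
contact_force: [0.0, 0.2, -4.8]
gripper_width: 0.46
```

drive_tool:
  series: [-1, 0, 0, 0, 0, 0, 0.1607, -1, 0, 0, 30, 0, 0, 0.1607, -1, 0, 0, 50, 0, 0, 0.1607, -1, 0, 0, 30, 0, 0, 0, -1, 0, 0, 0, 0, 0, 0, -1, 0, 0, 0, 0, 0, 0]

```text
t: 12.48
eef_pos: [0.5537, 0.0497, 0.1273]
tool_rot: [0.001, 0.666, 0.746, 0.001]
contact_force: [0.8, -0.2, -3.9]
gripper_width: 0.46
```

```bash
python3 - <<'E'
from h import *
o=bot.get_obs(); print(o['eef_pos'],o['q'],o['gripper_width'],o['contact_force'])
t=R.from_quat(o['tool_rot'],scalar_first=True).as_matrix();print(t.round(3),np.arctan2(t[1,0],t[0,0])-np.pi/2-N[2])
print('delta to offset place',t.T@(T([.023,-.023,o['eef_pos'][2]])-o['eef_pos'])*1e3)
c=cam('side');s=cam('scene');w=cam('wrist')
u,v=map(int,proj(s,[.55,.05,.08]));a=cv2.resize(s['pixels'][v-50:v+50,u-65:u+65],None,fx=3,fy=3,interpolation=2)
u,v=map(int,proj(c,[.55,.05,.08]));b=cv2.resize(c['pixels'][v-50:v+50,u-65:u+65],None,fx=3,fy=3,interpolation=2)
m=cv2.resize(w['pixels'],(390,300))
cv2.imwrite('pics/p4.png',np.vstack([np.hstack([a,b]),np.hstack([m,m*0])]))
E
```

```text
[0.55373627 0.0497202  0.12727852] [-0.45508888  0.4533145   0.32259939  1.97086588 -0.20601333  0.74654108
  0.10202336] 0.4604486902872015 [ 0.78462009 -0.1656037  -3.94797218]
[[-0.113  0.994  0.002]
 [ 0.994  0.113  0.   ]
 [ 0.     0.002 -1.   ]] -0.0007177236047964802
delta to offset place [-5.17287464e-01  2.53314948e-01  4.16544172e-04]
```

View pics/p4.png

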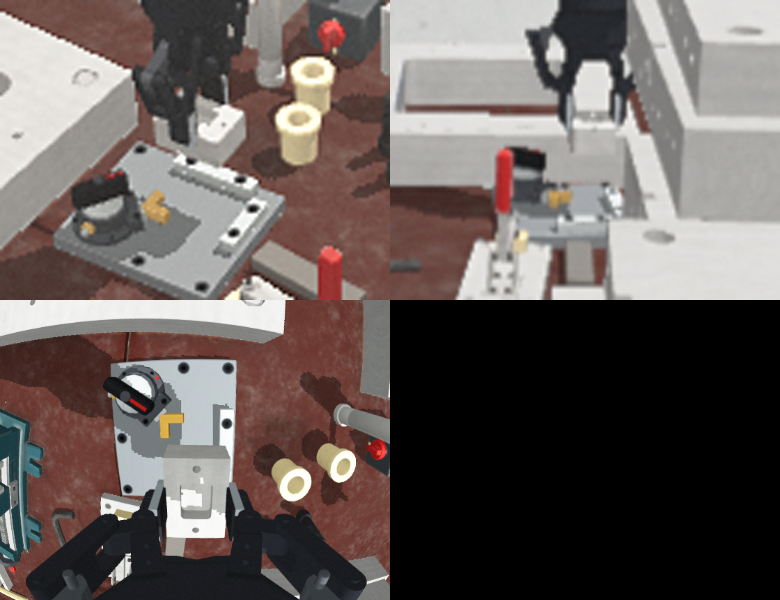

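drive_tool:
  series: [-1, -0.5, 0, 30, 0, 0, 0, -1, 0, 0, 25, 0, 0, 0, -1, 0, 0, 15, 0, 0, 0, -1, 0, 0, 0, 0, 0, 0, -1, 0, 0, 0, 0, 0, 0]

```text
t: 13.25
eef_pos: [0.5539, 0.0492, 0.0568]
tool_rot: [0.001, 0.666, 0.746, 0.001]
contact_force: [0.3, -0.9, -4.2]
gripper_width: 0.459
```

drive_tool:
  series: [-1, 0, 0, 2, 0, 0, 0, -1, 0, 0, 0, 0, 0, 0, -1, 0, 0, 0, 0, 0, 0]

```text
t: 13.62
eef_pos: [0.5531, 0.0492, 0.054]
tool_rot: [0.0, 0.666, 0.746, 0.0]
contact_force: [-1.2, 0.6, -4.0]
gripper_width: 0.461
```

Still free (weight −4 N). Lower in 1 mm steps until it touches.

drive_tool:
  series: [-1, 0, 0, 1, 0, 0, 0, -1, 0, 0, 0, 0, 0, 0, -1, 0, 0, 0, 0, 0, 0]

```text
t: 14.0
eef_pos: [0.5532, 0.0492, 0.0533]
tool_rot: [0.0, 0.666, 0.746, 0.0]
contact_force: [-2.5, 0.3, 5.8]
gripper_width: 0.464
```

drive_tool:
  series: [-1, 0, 0, 1, 0, 0, 0, -1, 0, 0, 0, 0, 0, 0, -1, 0, 0, 0, 0, 0, 0]

```text
t: 14.38
eef_pos: [0.5532, 0.0492, 0.0532]
tool_rot: [-0.0, 0.666, 0.746, 0.0]
contact_force: [-5.8, 0.6, 16.1]
gripper_width: 0.468
```

drive_tool:
  series: [-1, 0, 0, -1, 0, 0, 0, -1, -2, 0, 0, 0, 0, 0, -1, -1.5, 0, 0, 0, 0, 0, -1, -1, 0, 0, 0, 0, 0, -1, 0, 0, 0, 0, 0, 0, -1, 0, 0, 0, 0, 0, 0]

```text
t: 15.12
eef_pos: [0.5542, 0.0467, 0.0533]
tool_rot: [-0.0, 0.665, 0.747, 0.001]
contact_force: [-2.3, 5.2, 4.9]
gripper_width: 0.463
```

drive_tool:
  series: [-1, 0, 2, 0, 0, 0, 0, -1, 0, 1.5, 0, 0, 0, 0, -1, 0, 0, 0, 0, 0, 0, -1, 0, 0, 0, 0, 0, 0]

```text
t: 15.62
eef_pos: [0.5545, 0.0468, 0.0533]
tool_rot: [-0.003, 0.665, 0.746, -0.001]
contact_force: [-11.8, 4.5, 17.5]
gripper_width: 0.465
```

drive_tool:
  series: [-1, 0, 0, -1, 0, 0, 0, -1, 0, 0, 0, 0, 0, 0, -1, 0, 0, 0, 0, 0, 0]

```text
t: 16.0
eef_pos: [0.557, 0.0448, 0.0534]
tool_rot: [0.0, 0.666, 0.746, -0.0]
contact_force: [-0.5, -0.4, -4.9]
gripper_width: 0.463
```

drive_tool:
  series: [-1, 0, 0, -0.6, 0, 0, 0, -1, 0, 0, 0, 0, 0, 0, -1, 0, 0, 0, 0, 0, 0]

```text
t: 16.38
eef_pos: [0.557, 0.0451, 0.0544]
tool_rot: [0.0, 0.666, 0.746, 0.0]
contact_force: [-0.2, -0.8, -4.7]
gripper_width: 0.461
```

drive_tool:
  series: [-1, -1, 0, 0.5, 0, 0, 0, -1, -1, 0, 0, 0, 0, 0, -1, 0, 0, 0, 0, 0, 0, -1, 0, 0, 0, 0, 0, 0]

```text
t: 16.88
eef_pos: [0.5571, 0.0441, 0.054]
tool_rot: [-0.0, 0.666, 0.746, 0.0]
contact_force: [-1.5, 5.9, -1.7]
gripper_width: 0.464
```

drive_tool:
  series: [-1, 0, 1.5, 0, 0, 0, 0, -1, 0, 1.5, 0, 0, 0, 0, -1, 0, 0, 0, 0, 0, 0, -1, 0, 0, 0, 0, 0, 0]

```text
t: 17.38
eef_pos: [0.5577, 0.0441, 0.0535]
tool_rot: [-0.002, 0.665, 0.746, -0.001]
contact_force: [-6.5, 4.1, 1.8]
gripper_width: 0.461
```

drive_tool:
  series: [-1, 0, 1.5, 0, 0, 0, 0, -1, 0, 1.5, 0, 0, 0, 0, -1, 0, 0, 0, 0, 0, 0, -1, 0, 0, 0, 0, 0, 0]

```text
t: 17.88
eef_pos: [0.558, 0.0442, 0.0534]
tool_rot: [-0.004, 0.665, 0.746, -0.003]
contact_force: [-14.4, 4.4, 11.8]
gripper_width: 0.464
```

drive_tool:
  series: [-1, -1.5, 0, 0, 0, 0, 0, -1, -1.5, 0, 0, 0, 0, 0, -1, 0, 0, 0, 0, 0, 0, -1, 0, 0, 0, 0, 0, 0]

```text
t: 18.38
eef_pos: [0.558, 0.0441, 0.0534]
tool_rot: [-0.006, 0.665, 0.747, -0.002]
contact_force: [-15.4, 10.4, 13.3]
gripper_width: 0.46
```

```bash
python3 - <<'E'
from h import *
o=bot.get_obs(); print(o['eef_pos'],o['contact_force'],o['torque'])
t=R.from_quat(o['tool_rot'],scalar_first=True).as_matrix();print(t.round(4),np.arctan2(t[1,0],t[0,0])-np.pi/2-N[2])
print('delta to seat',t.T@(T([.027,-.027,o['eef_pos'][2]])-o['eef_pos'])*1e3)
w=cam('wrist');cv2.imwrite('pics/w5.png',cv2.resize(w['pixels'][110:300,180:400],None,fx=3.1,fy=3.1,interpolation=2))
E
```

```text
[0.55797725 0.04405796 0.0534382 ] [-15.35296134  10.41403326  13.3153473 ] [2.28145711 3.39401234 0.11355063]
[[-0.116   0.9932 -0.0115]
 [ 0.9932  0.1161  0.0036]
 [ 0.0049 -0.0111 -0.9999]] 0.0023072046795819118
delta to seat [1.58873316e+00 6.87118766e-01 1.90953354e-04]
```

View pics/w5.png

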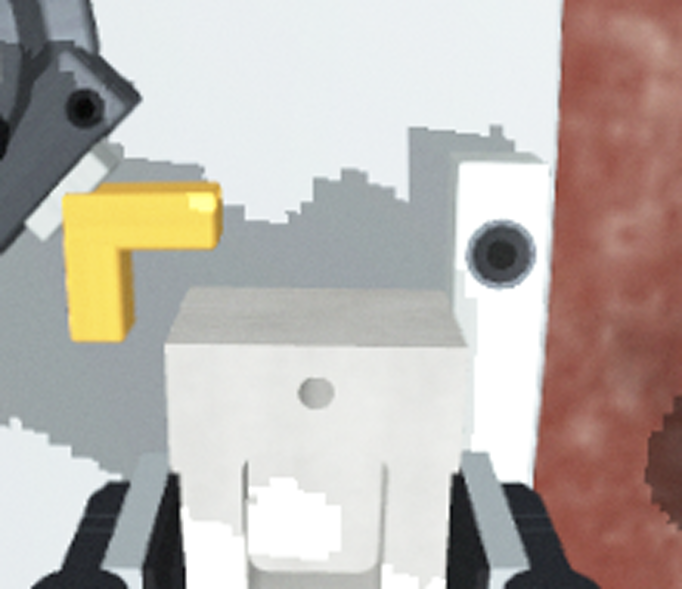

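drive_tool:
  series: [-1, 0, 0, -1, 0, 0, 0, -1, 0, 0, 0, 0, 0, 0, -1, 0, 0, 0, 0, 0, 0]

```text
t: 18.8
eef_pos: [0.558, 0.044, 0.0536]
tool_rot: [-0.005, 0.665, 0.747, -0.003]
contact_force: [-13.4, 11.0, 3.3]
gripper_width: 0.46
```

drive_tool:
  series: [-1, -1.5, 1.5, -0.5, 0, 0, 0, -1, -1.5, 1.5, 0, 0, 0, 0, -1, 0, 0, 0, 0, 0, 0, -1, 0, 0, 0, 0, 0, 0]

```text
t: 19.3
eef_pos: [0.5583, 0.0438, 0.0537]
tool_rot: [-0.009, 0.664, 0.748, -0.004]
contact_force: [-20.0, 16.4, 9.2]
gripper_width: 0.462
```

drive_tool:
  series: [-1, -2, 0, 0, 0, 0, 0, -1, -2, 0, 0, 0, 0, 0, -1, -1, 0, -0.5, 0, 0, 0, -1, 0, 0, 0, 0, 0, 0]

```text
t: 19.8
eef_pos: [0.5583, 0.0435, 0.054]
tool_rot: [-0.011, 0.663, 0.748, -0.002]
contact_force: [-20.8, 26.2, 9.0]
gripper_width: 0.46
```

drive_tool:
  series: [-1, 0, 1.5, 0, 0, 0, 0, -1, 0, 1.5, 0, 0, 0, 0, -1, 0, 1, -0.5, 0, 0, 0, -1, 0, 0, 0, 0, 0, 0]

```text
t: 20.3
eef_pos: [0.5587, 0.0435, 0.0539]
tool_rot: [-0.013, 0.663, 0.748, -0.005]
contact_force: [-30.3, 26.2, 17.1]
gripper_width: 0.464
```

```bash
python3 - <<'E'
from h import *
o=bot.get_obs(); print(o['eef_pos'],o['contact_force'],o['torque'])
t=R.from_quat(o['tool_rot'],scalar_first=True).as_matrix();print(t.round(4),np.arctan2(t[1,0],t[0,0])-np.pi/2-N[2])
print('delta to seat',t.T@(T([.027,-.027,o['eef_pos'][2]])-o['eef_pos'])*1e3)
c=cam('side');s=cam('scene');w=cam('wrist')
def crop(c,d,k):
    u,v=map(int,proj(c,[.555,.045,.03]));return cv2.resize(c['pixels'][v-d*3//4:v+d*3//4,u-d:u+d],(390,300),interpolation=2)
cv2.imwrite('pics/p6.png',np.vstack([np.hstack([crop(s,32,6),crop(c,28,6)]),np.hstack([cv2.resize(w['pixels'],(390,300)),cv2.resize(w['pixels'][130:280,190:385],(390,300),interpolation=2)])]))
E
```

```text
[0.55868366 0.04350858 0.05393261] [-30.2975787   26.21433146  17.14858109] [ 5.60772279  6.72675749 -0.15208753]
[[-0.1204  0.9924 -0.0269]
 [ 0.9926  0.1207  0.0103]
 [ 0.0134 -0.0254 -0.9996]] 0.0066889369065136345
delta to seat [2.21594114 0.05962474 0.02829765]
```

View pics/p6.png

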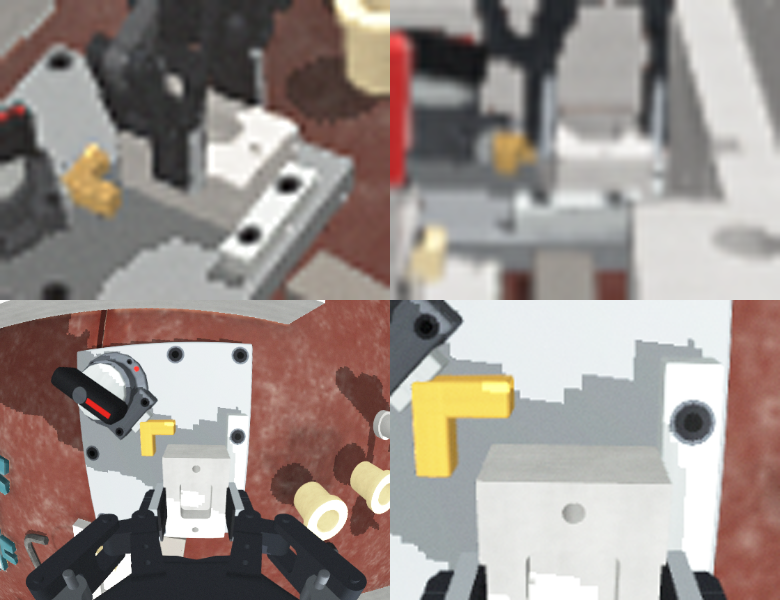

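drive_tool:
  series: [-1, 0, 0, 0, -0.013, -0.007, 0, -1, 0, 0, 0, -0.012, -0.006, 0, -1, 0, 0, 0, 0, 0, 0, -1, 0, 0, 0, 0, 0, 0, -1, 0, 0, 0, 0, 0, 0]

```text
t: 21.08
eef_pos: [0.5581, 0.0437, 0.0536]
tool_rot: [-0.001, 0.663, 0.749, -0.001]
contact_force: [-30.5, 26.4, 17.0]
gripper_width: 0.467
```

```bash
python3 - <<'E'
from h import *
o=bot.get_obs(); print(o['eef_pos'],o['contact_force'],o['torque'])
t=R.from_quat(o['tool_rot'],scalar_first=True).as_matrix();print(t.round(4),np.arctan2(t[1,0],t[0,0])-np.pi/2-N[2])
E
```

```text
[0.55809225 0.04369765 0.05357357] [-30.53062304  26.36888726  17.00069901] [5.85922646 7.16234408 0.21215187]
[[-1.218e-01  9.926e-01 -1.600e-03]
 [ 9.926e-01  1.218e-01  0.000e+00]
 [ 2.000e-04 -1.600e-03 -1.000e+00]] 0.008152681604539316
```

Level again, forces steady. Relieve the plate load and push a bit harder on both, so friction alone cannot explain the forces.

drive_tool:
  series: [-1, 0, 0, -1, 0, 0, 0, -1, -2, 0, 0, 0, 0, 0, -1, -1.5, 0, 0, 0, 0, 0, -1, 0, 1, 0, -0.004, -0.004, 0, -1, 0, 1, -0.5, -0.004, 0, 0, -1, 0, 0, 0, 0, 0, 0, -1, 0, 0, 0, 0, 0, 0, -1, 0, 0, 0, 0, 0, 0]

```text
t: 22.08
eef_pos: [0.558, 0.0436, 0.0536]
tool_rot: [0.001, 0.662, 0.75, 0.0]
contact_force: [-33.4, 32.8, 9.9]
gripper_width: 0.461
```

```bash
python3 - <<'E'
from h import *
o=bot.get_obs(); print(o['eef_pos'],o['contact_force'],o['gripper_width'])
t=R.from_quat(o['tool_rot'],scalar_first=True).as_matrix();print(t.round(4),np.arctan2(t[1,0],t[0,0])-np.pi/2-N[2])
print('nest-frame force',t.T@o['contact_force'])
E
```

```text
[0.55803723 0.04360286 0.05358134] [-33.41850622  32.80216496   9.87378963] 0.4612158173252694
[[-1.240e-01  9.923e-01  1.600e-03]
 [ 9.923e-01  1.240e-01 -3.000e-04]
 [-5.000e-04  1.600e-03 -1.000e+00]] 0.010324319964327602
nest-frame force [ 36.68763756 -29.07839895  -9.93651198]
```

drive_tool:
  series: [-1, 0, 1, -0.5, 0, 0, 0.004, -1, 0, 1, -0.3, 0, 0, 0.004, -1, 0, 0.5, 0, 0, 0, 0, -1, 0, 0, 0, 0, 0, 0, -1, 0, 0, 0, 0, 0, 0, -1, 0, 0, 0, 0, 0, 0]

```text
t: 22.82
eef_pos: [0.5582, 0.0436, 0.0536]
tool_rot: [-0.001, 0.664, 0.748, -0.001]
contact_force: [-37.5, 33.2, 10.4]
gripper_width: 0.465
```

```bash
python3 - <<'E'
from h import *
for i in range(2):
    o=bot.get_obs(); t=R.from_quat(o['tool_rot'],scalar_first=True).as_matrix()
    print(o['t'],o['eef_pos'],t[:,2].round(4),np.arctan2(t[1,0],t[0,0])-np.pi/2-N[2],'F tool',t.T@o['contact_force'],abs(o['joint_vel']).max()); w=cam('wrist')
for x,y in [(-3,12)]:
    cv2.circle(w['pixels'],tuple(int(round(v)) for v in proj(w,T([x/1e3,y/1e3,.027]),True)),1,(0,255,0),-1)
cv2.imwrite('pics/w7.png',cv2.resize(w['pixels'][80:290,80:360],None,fx=2.8,fy=2.8,interpolation=2))
E
```

```text
22.825 [0.5582334 0.0435831 0.0536442] [-0.003  -0.0011 -1.    ] 0.004281933184189138 F tool [ 37.40625314 -33.38856994 -10.35519873] 0.0008106458225110586
22.875 [0.55821623 0.04362562 0.05362146] [-0.003 -0.001 -1.   ] 0.004305987507942879 F tool [ 37.41509234 -33.00929707 -10.24033919] 0.0026351217619971453
```

View pics/w7.png

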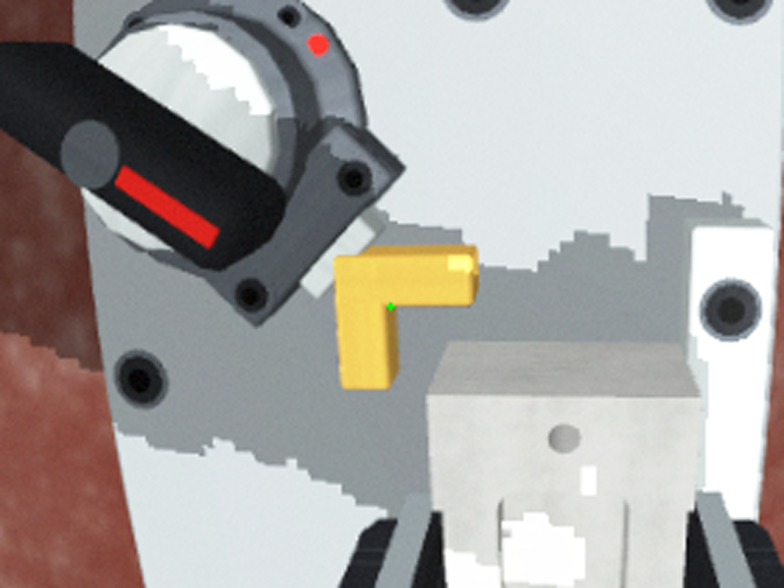

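```bash
python3 -c "
from station import bot
print(bot.hand_in())"
```

```text
the job is handed in; nothing more can be done
None
```

I turned the knob about 1.18 rad clockwise. It clicked over and the jaw has stayed open. The cavity insert is in the nest, and the gripper was still holding it pressed into the corner when I handed the job in at about 23 s.

**Last checks:**
- **Jaw:** the wrist picture shows the jaw corner within a pixel or two of where the open position should appear. I did not measure the knob angle directly.
- **Push:** about 33 N toward the rear fence and 37 N toward the side fence, with about 10 N down on the plate.
- **Alignment:** the tool tilt was 0.003 rad and its yaw 0.004 rad off the nest, and the arm was at rest. The picture shows the insert's lower edge flush with the rear fence.

**Less certain:**
- **Fence contact:** I can't read the force on each fence. With a friction of 0.6 the side fence certainly bears. The rear push exceeds what friction alone could carry by only about 2 N, but the picture agrees that it touches.
- **Seat position:** the tool centre read about 2 mm off the computed seat along the insert's long side. I put that down to gripping the insert slightly off centre plus camera error.
- **Earlier contact:** the fingers met about 28 N of upward force while closing on the knob, so I regripped 3 mm higher. The first try at sliding the insert stuck on the plate until I relieved the load.

As far as the moves and pictures show, nothing else was touched; I did not re-measure the bystanders at the end.

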